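Refit the spring clip that locks a mixer platform

ROBOT

A 6-joint arm with a two-finger parallel gripper is mounted at the origin on a cart in front of the work surface, level with it; the furniture and walls round the work are solid. World frame = base frame: x ahead of the robot, y to its left, z up, the work surface at z = 0. Lengths are in mm, angles in rad, forces in N, time in s.
With the tool pointing down it reaches from about 150 to 775 mm from the base axis. Payload 6.1 kg.
Tool frame: the origin (TCP) lies midway between the tips of the shut fingers; the grasp point (between the pads) lies 19 mm behind it (manip.tcp_to_grasp is the distance from the TCP to the grasp point, in mm); z points along the fingers, y is the line along which they close (so a half turn about z gives the same grasp; the last joint's range is limited). The gripper opens to 85 mm and grips with 20 to 120 N. Pads are 22 mm wide; open, the fingers measure 114 mm over their backs; the gripper's body (76 mm by 85 mm) begins 54 mm behind the grasp point. The pads swing forward as they close: fully open they stand 13 mm farther back than shut.
Start: joints at [1.349, 0.126, -0.04, 1.405, 0, 1.571], TCP at [115.487, 512.124, 231.295] pointing down, gripper open.
Joint ranges: [-2.72, 2.72], [-0.95, 1.95], [-1.27, 1.35], [-1.78, 2.02], [-1.46, 1.47], [-3.14, 3.14]. Speed limits (rad/s): [2.39, 2.39, 3.01, 3.14, 3.14, 3.14].

INTERFACE

Orientations are given as a unit quaternion [x, y, z, w].
In Python, from station import status, vision, manip, boxes_of, masks_of, spot_point gives the robot as it stands.
- The arm moves only by the shell command python3 -m jog 'ROWS' [FORCE]. ROWS is JSON, a list that holds one entry, the list of rows, each a list of 5 numbers: the shift along the tool's x, y, z in cm, then the turn about the tool's z in degrees, then the finger opening in cm, from 0 to 8.54. In form: [[[x, y, z, roll, claw], ...]]. A call has 1 to 20 rows; each row is the pose to reach, as a shift and turn from the pose commanded when the call began, along the tool's axes at that moment; what a row does not reach only later rows make up. A row lasts 1/10 s, in which the tool goes at most 50 mm and 8.59 degrees, less where a joint would pass 70% of its speed; a pose out of reach is approached as far as the arm can. A call with a gripper value outside its range is refused whole. The fingers move at their own pace and stop on an object; FORCE is the grip in N (left out, the last holds). Time passes only in rows, so rows that repeat a pose let the fingers close. It gives the time, the measured TCP pose, the force, the opening and the grip force at its end, in the units of the state.
- status.observe(): the state, without advancing time (a new reading comes with each control period).
- vision.snapshot(name): name is "scene" or "side" or "wrist"; returns a dict with "img" (400x640x3 uint8, blue, green, red), "fx", "fy", "cx", "cy" (pixels), "extrinsics" (4x4, takes a point from camera to world coordinates); the wrist camera has in their place "hand_eye" (4x4, takes a point from camera to tool coordinates, whose origin is the TCP and whose axes are the flange's). Camera axes: x right, y up, looking along -z (the intrinsics and any distortion apply to the point x, -y, -z); pixel columns grow to the right and rows downward; lengths in mm; the calibration is good to about 2 mm. The wrist camera is an equidistant fisheye: a pixel r from the principal point sees the ray r / f radians off the axis. A picture is of the moment at which its call begins: read the wrist's pose just before it. There is no depth.
- manip.job_done(): hands the job in; it is judged then, once.
Trained networks look in the newest picture that a camera, given by its name, has taken for a name from the list of things; names that differ only in an ending like _2 or _b are one class to them, and where a whole thing is asked for, a point or a joint stands for the part that bears it (a point fixed in the world has none). Each returns a list of dicts, best first, with "p" (0 to 1); they miss things now and then, are a little off and sometimes report something else, mostly with a low value. They report only what shows in the picture. A call takes as long as a camera call. They do not tell look-alikes from the thing itself.
- boxes_of(query, camera): "bbox" ([left, top, width, height] in pixels, round what is visible of it).
- masks_of(query, camera): "region" (400x640 bool, what is visible of it) and "bbox" ([left, top, width, height] in pixels, round what is visible of it).
- spot_point(query, camera): "centre" ([column, row] in pixels: a listed point, or the origin of a listed thing).
The state is a dict: "clock": time; "joint_positions": joint angles; "qd": joint speeds; "tau": joint torques, N m; "ee_pos": TCP position; "ee_rot": TCP orientation; "wrist_force": force on the tool from outside, world axes, zero at the start; "wrist_torque": the same for the moment, N m; "grip_width": opening from 0.0 (shut) to 1.0 (fully open); "grip_force": force on a finger pad.
Only numpy, scipy, OpenCV 4.12 (cv2) and the standard library are available. Lean on these libraries where they do the work, as an engineer would, in place of code of your own. Each camera call takes 0.05 s, during which the arm holds its last target. There are 200 camera calls.

TASK

Pick up the loose steel spring clip by its black grip block, lay it flat on the bench mixer's round platform and push it sideways onto the spindle until it snaps fully home in the groove under the spindle's cap, then let go and move clear. The platform floats on a soft rubber mount and gives way as you push, so go by the force you feel: the clip snaps in at roughly 6 to 13 N, and neither when laying it down nor once it is home may it be pressed on with more than 12 N; do not push hard on the mixer with the gripper itself. Leave the other things on the bench where they are.

Things in the scene. Friction and masses are not known exactly. Their poses are not given: they have to be found in the camera images.
- mixer: White bench-mixer housing, 150 x 150 mm, standing on the worktop; origin under its centre. It carries the platform on a soft rubber mount: pushed sideways, platform and spindle give way in any horizontal direction, some 10 to 20 mm before the clip snaps in (30 mm at most, then a hard stop), and spring back slowly when let go. The poses of platform and groove follow this movement.
- head: Round aluminium platform, 150 mm across, with a steel spindle 20.5 mm high in its middle; one piece. Origin: on the platform's flat top face, on the spindle's axis, 85 mm above the worktop; z up. The spindle's neck (the groove) is 16 mm across and 8.5 mm high, from the platform's face up; above it is a cap 25 mm across, 12 mm thick. The clip can be pushed on from any side.
- groove (a point): The point on the spindle's axis where the middle of the clip's pocket must be: 2.5 mm above the platform's top face. Axes as the platform's.
- clip: Steel clip lying flat on the worktop: a U of 5 mm plate, 36 mm wide, open to its own +x, with a stem and upright black grip block behind. Origin: on its underside, mid pocket, where the spindle's axis will be; x points out of the mouth, z up. The back wall of the pocket is 8 mm behind the origin, the block's rear 52 mm. Weighs about 0.09 kg.
- clip_mouth (a point): Between the round noses (10 mm across) of the clip's two springy legs, 6.4 mm ahead of the pocket's middle; leg tips 11.4 mm ahead. Mouth 12 mm wide: each leg spreads 2 mm to pass the neck. The noses touch the neck when the pocket is about 13 mm short of the axis; the force peaks at roughly 6 to 13 N, drops suddenly by 3 N or more as the clip slips home, then rises again if pushed further.
- clip_grip (a point): Middle of the clip's grip block, at the height to grip it: 45 mm behind the clip's origin (own -x) and 26 mm above its underside. The block is upright, 14 x 14 mm across and 44 mm high from the clip's underside. Axes as the clip's.
- clip_pocket (a point): Middle of the clip's pocket, half-way up its thickness (2.5 mm above the underside). Axes as the clip's.
- stain_bottle: Small brown reagent bottle with a blue cap, 38 mm across, 70 mm high; a bystander. Origin at the centre of its underside.
- petri: Flat round covered dish, 62 mm across, 16 mm high; a bystander. Origin at the centre of its underside.
- forceps: Fine steel forceps lying on the worktop, 128 mm long, 11 mm high; a bystander. Origin under its middle.
- clip_back: The clip's bridge, 10 x 36 x 5 mm, joining the legs; its front face is the back wall of the pocket, against which the neck lies when the clip is home. Origin and axes as the clip's. After the snap, this wall carries the push: not over 12 N.
Things that resemble listed ones, but are neither listed nor needed, are in the scene too. Leave any green look-alike of the clip alone.

How it is judged (in metres and radians):
On the way, in this order (a step that is already met when the one before it is completed fails the run):
1. the clip is lifted off the worktop (height (world z) of clip_pocket above 0.03 m), for 0.1 s.
2. the clip is snapped onto the neck (distance between clip_pocket and groove below 0.004 m and angle between clip's own z axis and vertical below 0.2 rad), for 0.2 s.
At the end, for the whole second after the job is handed in: The clip sits fully home in the spindle's groove: the middle of its pocket within 2.5 mm of the spindle's axis and 1 to 6.5 mm above the platform's face, lying flat within 0.12 rad; clip and platform at rest (horizontal distance between clip_pocket and groove below 0.0025 m and z of clip_pocket in the frame of head between 0.001 and 0.0065 m and angle between clip's own z axis and vertical below 0.12 rad and linear speed of each of clip, head below 0.02 m/s); the robot touches nothing.
It fails at once if the bridge of the clip is pressed on the spindle or platform with more than 12 N (contact force between clip_back and head above 12 N).
It fails at once if the gripper itself presses on the platform or spindle with more than 15 N (contact force between the fingers and head above 15 N).
It fails at once if the bottle is moved more than 25 mm (distance of stain_bottle from where it was at the start of the episode above 0.025 m).
It fails at once if the dish is moved more than 25 mm (distance of petri from where it was at the start of the episode above 0.025 m).
It fails at once if the forceps are moved more than 25 mm (distance of forceps from where it was at the start of the episode above 0.025 m).
It also fails if it takes over 61 s, if anything falls off the work surface, if the arm or the gripper's body presses on something with over 40 N, if the wrist force passes 120 N, or if a joint passes its speed limit or range.

## Working session

There is one attempt and no reset: what is moved stays moved. The work goes in short steps, Python scripts to look and compute and a shell command to move; the robot and the scene stay as the last step left them, time stands still between calls to the robot, and variables do not carry over. Pictures are saved under pics/ and viewed, at most 14 in all, crops included, and the job is handed in when it is done.

```bash
ls; mkdir -p pics; cat > h.py <<'E'
import numpy as np, cv2
from scipy.spatial.transform import Rotation as R
from station import status, vision, manip, boxes_of, masks_of, spot_point
def snap(cam):
    s=status.observe(); d=vision.snapshot(cam)
    if cam=="wrist":
        T=np.eye(4);T[:3,:3]=R.from_quat(s["ee_rot"]).as_matrix();T[:3,3]=s["ee_pos"]
        d["E"]=T@np.array(d["hand_eye"])
    else: d["E"]=np.array(d["extrinsics"])
    d["fish"]=cam=="wrist"; return d
def world(d,px,z):
    u=(px[0]-d["cx"])/d["fx"];v=(px[1]-d["cy"])/d["fy"]
    if d["fish"]:
        r=np.hypot(u,v)+1e-9; ray=np.array([u/r*np.sin(r),-v/r*np.sin(r),-np.cos(r)])
    else: ray=np.array([u,-v,-1])
    w=d["E"][:3,:3]@ray;o=d["E"][:3,3]
    return o+w*(z-o[2])/w[2]
def pix(d,p):
    q=np.linalg.inv(d["E"])@np.append(p,1);x,y,z=q[0],-q[1],-q[2]
    if d["fish"]:
        r=np.hypot(x,y);t=np.arctan2(r,z);return np.array([d["cx"]+d["fx"]*t*x/r,d["cy"]+d["fy"]*t*y/r])
    return np.array([d["cx"]+d["fx"]*x/z,d["cy"]+d["fy"]*y/z])
E
python3 - <<'E'
from h import *
np.set_printoptions(precision=1,suppress=True)
s=status.observe();print(s["clock"],s["ee_rot"],s["wrist_force"],manip.tcp_to_grasp)
Z=dict(clip=0,clip_grip=26,clip_pocket=2.5,clip_mouth=2.5,head=85,groove=87.5,mixer=0,stain_bottle=0,petri=0,forceps=0)
for c in ["scene","side","wrist"]:
    d=snap(c);cv2.imwrite(f"pics/{c}0.png",d["img"]);print(c,d["E"][:3,3])
    if c=="side":continue
    for n,z in Z.items():
        for k in spot_point(n,c)[:3]: print(c,n,round(k["p"],2),np.array(k["centre"]),world(d,k["centre"],z))
E
```

```text
pics
0.0 [ 0.1  1.  -0.  -0. ] [ 0.3  0.  -0.4] 18.700000000000003
scene [-198.8 -656.4  877.7]
scene clip 0.57 [380.  264.7] [ 495.5 -249.4    0. ]
scene clip 0.56 [329.6 239.1] [479.1 -89.4   0. ]
scene clip 0.47 [352.7 258.6] [ 464.7 -182.8    0. ]
scene clip_grip 0.62 [312.9 235.7] [438.6 -63.9  26. ]
scene clip_grip 0.6 [428.2 303.7] [ 451.5 -416.3   26. ]
scene clip_grip 0.52 [340.4 262.7] [ 413.1 -182.3   26. ]
scene clip_pocket 0.74 [330.3 243.5] [ 465.5 -103.6    2.5]
scene clip_pocket 0.73 [377.9 264.5] [ 490.4 -246.1    2.5]
scene clip_pocket 0.51 [345.8 256.5] [ 456.5 -165.8    2.5]
scene clip_mouth 0.68 [377.4 265.2] [ 487.6 -246.5    2.5]
scene clip_mouth 0.62 [353.6 257.4] [ 467.8 -183.2    2.5]
scene clip_mouth 0.55 [327.8 240.1] [470.9 -89.9   2.5]
scene head 0.63 [284.1 163.5] [568.5 174.3  85. ]
scene groove 0.75 [282.7 161. ] [572.6 184.4  87.5]
scene mixer 0.57 [287.4 184.9] [574.3 171.2   0. ]
scene stain_bottle 0.55 [365.9 220.3] [ 608.2 -117.5    0. ]
scene stain_bottle 0.4 [349.  257.8] [ 460.4 -173.7    0. ]
scene petri 0.55 [209.4 182.1] [416.9 368.3   0. ]
scene forceps 0.79 [430.9 303.9] [ 475.1 -414.2    0. ]
side [ -269.2 -1221.4   985.5]
wrist [ 46.5 526.8 373.7]
wrist clip 0.49 [ 71.2 377.9] [ 487.5 -242.7   -0. ]
wrist clip_grip 0.62 [ 62.5 366.7] [ 419.4 -191.2   26. ]
wrist clip_grip 0.46 [ 57.2 379.8] [ 477.1 -278.2   26. ]
wrist clip_pocket 0.46 [ 68.9 376.4] [ 479.9 -244.2    2.5]
wrist clip_pocket 0.43 [ 77.7 372.9] [ 459.3 -183.     2.5]
wrist forceps 0.36 [ 37.3 367.4] [ 471.9 -415.6    0. ]
```

View pics/scene0.png

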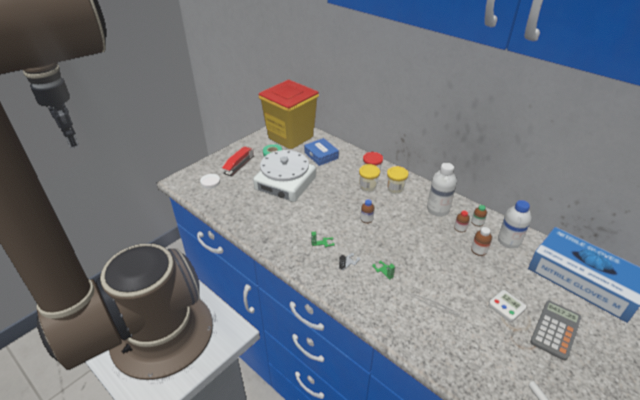

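View pics/wrist0.png

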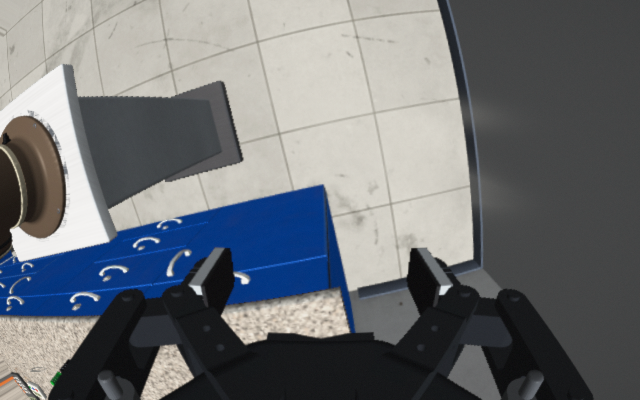

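The scene picture shows the steel clip with its black block at about (342,262), green look-alikes at (320,240) and (385,268), and the mixer at (285,170). The wrist view is still off the bench. I'll move above the clip.

```bash
python3 - <<'E'
from h import *
np.set_printoptions(precision=3,suppress=True)
s=status.observe();M=R.from_quat(s["ee_rot"]).as_matrix();print(M)
d=vision.snapshot("wrist");print(np.array(d["hand_eye"]))
print(M.T@(np.array([400,-180,240])-s["ee_pos"]))
E
```

```text
[[-0.976  0.22   0.   ]
 [ 0.22   0.976 -0.   ]
 [-0.    -0.    -1.   ]]
[[  -0.001    0.96     0.281   70.558]
 [   1.       0.001   -0.      -0.875]
 [  -0.       0.281   -0.96  -142.418]
 [   0.       0.       0.       1.   ]]
[-429.782 -612.567   -8.697]
```

```bash
python3 -m jog '[[[-2.9,-4.1,0,0,8.5],[-5.8,-8.2,0,0,8.5],[-8.6,-12.3,0,0,8.5],[-11.5,-16.4,0,0,8.5],[-14.4,-20.5,0,0,8.5],[-17.2,-24.6,0,0,8.5],[-20.1,-28.7,0,0,8.5],[-23,-32.8,0,0,8.5],[-25.9,-36.9,0,0,8.5],[-28.8,-41,0,0,8.5],[-31.6,-45,0,0,8.5],[-34.5,-49.1,0,0,8.5],[-37.4,-53.2,0,0,8.5],[-40.3,-57.3,0,0,8.5],[-43,-61.2,0,0,8.5],[-43,-61.2,0,0,8.5],[-43,-61.2,0,0,8.5]]]' 60
python3 - <<'E'
from h import *
np.set_printoptions(precision=1,suppress=True)
Z=dict(clip=0,clip_grip=26,clip_pocket=2.5,clip_mouth=2.5)
print(status.observe()["ee_pos"])
d=snap("wrist");cv2.imwrite("pics/wrist1.png",d["img"])
for n,z in Z.items():
    for k in spot_point(n,"wrist")[:4]: print(n,round(k["p"],2),np.array(k["centre"]),world(d,k["centre"],z))
E
```

```text
clock: 2.9
ee_pos: [400.1, -180.3, 230.8]
ee_rot: [0.112, 0.994, 0.0, -0.001]
wrist_force: [0.4, 0.5, 0.4]
grip_width: 0.994
grip_force: 0.0
[ 400.1 -180.3  230.8]
clip 0.97 [394.6 203.8] [465.9 -97.8   0. ]
clip 0.68 [332.1 215.7] [ 463.3 -179.9    0. ]
clip 0.6 [285.7 244.3] [ 489.1 -248.4    0. ]
clip_grip 0.95 [416.  183.3] [437.3 -72.5  26. ]
clip_grip 0.83 [248.5 251.7] [ 478.3 -292.1   26. ]
clip_grip 0.6 [325.1 189.2] [ 420.5 -179.9   26. ]
clip_grip 0.5 [332.7 222.9] [ 463.2 -180.1   26. ]
clip_pocket 0.92 [331.5 220.6] [ 468.7 -181.9    2.5]
clip_pocket 0.89 [285.5 243.4] [ 486.7 -247.8    2.5]
clip_pocket 0.6 [397.3 205.5] [468.1 -95.1   2.5]
clip_mouth 0.96 [290.3 242.3] [ 486.5 -241.1    2.5]
clip_mouth 0.72 [332.4 222.1] [ 471.  -181.3    2.5]
clip_mouth 0.56 [393.5 212.8] [ 476.7 -101.6    2.5]
```

View pics/wrist1.png

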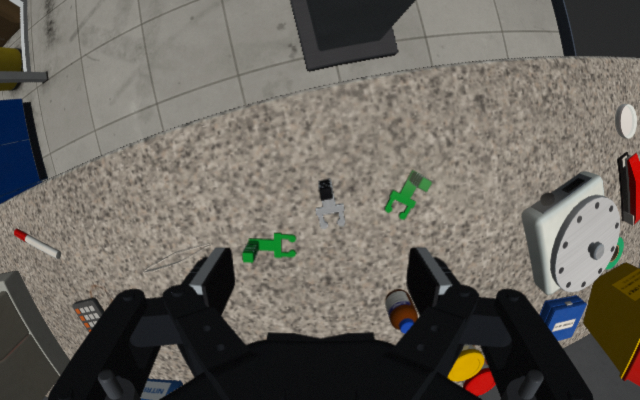

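The steel clip lies at about block (325,188), mouth (332,225), opening toward +x; the greens sit either side, at (270,247) and (405,195). I'll go lower and align for a closer look.

```bash
python3 -m jog '[[[-1,0.2,3,-5,8.5],[-2,0.4,6,-11,8.5],[-2.9,0.7,9,-11,8.5],[-2.9,0.7,9,-11,8.5],[-2.9,0.7,9,-11,8.5]]]'
cat > look.py <<'E'
from h import *
import sys
np.set_printoptions(precision=1,suppress=True)
s=status.observe();print(s["ee_pos"],R.from_quat(s["ee_rot"]).as_matrix())
d=snap("wrist");cv2.imwrite("pics/wrist2.png",cv2.resize(d["img"][:330,140:500],None,fx=2,fy=1.8) if 0 else d["img"])
for n,z in dict(clip_grip=26,clip_pocket=2.5,clip_mouth=2.5).items():
    for k in spot_point(n,"wrist")[:4]: print(n,round(k["p"],2),np.array(k["centre"]),world(d,k["centre"],z))
for k in masks_of("clip","wrist"): print(k["p"],k["bbox"])
g=cv2.cvtColor(d["img"],cv2.COLOR_BGR2HSV)
for x in (400,420,440,460,480):print(x,pix(d,[x,-180,0]))
E
python3 look.py
```

```text
clock: 3.65
ee_pos: [429.7, -178.2, 141.9]
ee_rot: [0.014, 1.0, 0.0, -0.0]
wrist_force: [-0.8, 0.3, 0.6]
grip_width: 1.001
grip_force: 0.0
[ 429.7 -178.2  141.9] [[-1.  0. -0.]
 [ 0.  1.  0.]
 [ 0.  0. -1.]]
clip_grip 0.78 [321.  182.4] [ 420.3 -178.2   26. ]
clip_grip 0.71 [208.9 243.9] [ 476.8 -287.3   26. ]
clip_grip 0.68 [442.3 198.9] [438.4 -67.3  26. ]
clip_pocket 0.93 [319.2 222.1] [ 465.4 -181.2    2.5]
clip_pocket 0.91 [255.4 249. ] [ 493.3 -247.2    2.5]
clip_pocket 0.87 [403.4 222.3] [468.7 -97.3   2.5]
clip_mouth 0.86 [261.9 245.6] [ 489.5 -240.     2.5]
clip_mouth 0.67 [318.1 229.9] [ 473.6 -182.5    2.5]
clip_mouth 0.57 [400.3 229.8] [ 476.7 -100.1    2.5]
0.83 [197.5, 228.2, 73.5, 33.8]
0.69 [387.3, 180.6, 68.2, 56.9]
0.64 [302.0, 171.8, 37.1, 60.4]
400 [318.3 154.7]
420 [319.  175.7]
440 [319.6 196.2]
460 [320.2 216. ]
480 [320.8 234.9]
```

View pics/wrist2.png

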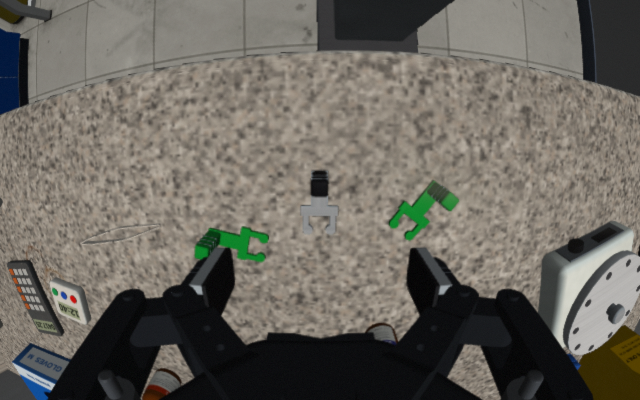

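Steel clip seen at block (320,182), pocket (319,218); gripper is aligned to within ~2°. Descend and grasp.

```bash
python3 -m jog '[[[0.9,0,4,1.5,6],[0.9,0,8,1.5,5],[0.9,0,11,1.5,5],[0.9,0,13,1.5,5],[0.9,0,13.4,1.5,5],[0.9,0,13.4,1.5,5],[0.9,0,13.4,1.5,5]]]' 
python3 - <<'E'
from h import *
np.set_printoptions(precision=1,suppress=True)
print(status.observe()["ee_pos"])
d=snap("wrist");cv2.imwrite("pics/wrist3.png",d["img"])
for n,z in dict(clip_grip=26,clip_pocket=2.5,clip_mouth=2.5).items():
    for k in spot_point(n,"wrist")[:4]: print(n,round(k["p"],2),np.array(k["centre"]),world(d,k["centre"],z))
E
```

```text
clock: 4.6
ee_pos: [422.2, -179.3, 8.8]
ee_rot: [0.028, 1.0, -0.0, 0.001]
wrist_force: [-0.3, 0.2, 1.1]
grip_width: 0.582
grip_force: 0.0
[ 422.2 -179.3    8.8]
clip_grip 0.8 [322.7 265.6] [ 420.2 -179.    26. ]
clip_grip 0.74 [527.1 271.1] [436.8 -66.   26. ]
clip_grip 0.42 [319.4 309.9] [ 445.6 -182.    26. ]
clip_pocket 0.93 [227.9 344.4] [ 492.3 -245.6    2.5]
clip_pocket 0.66 [320.8 312.1] [ 465.1 -182.4    2.5]
clip_mouth 0.66 [322.1 322.7] [ 473.4 -182.1    2.5]
```

View pics/wrist3.png

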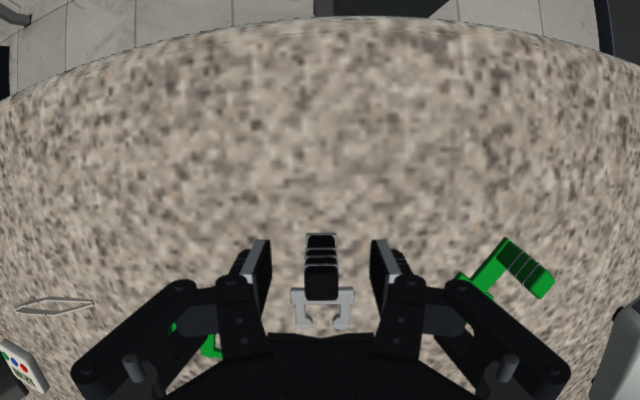

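Block is centred between the pads (320,265). Close and lift.

```bash
python3 -m jog '[[[0.2,0,0.1,0,3],[0.2,0,0.1,0,1],[0.2,0,0.1,0,0.5],[0.2,0,0.1,0,0.5],[0.2,0,0.1,0,0.5],[0.2,0,0.1,0,0.5]]]' 80
python3 -m jog '[[[0,0,-1,0,0.5],[0,0,-5,0,0.5],[0,0,-10,0,0.5],[0,0,-14,0,0.5],[0,0,-14,0,0.5],[0,0,-14,0,0.5]]]'
python3 - <<'E'
from h import *
np.set_printoptions(precision=3,suppress=True)
s=status.observe();print(s["ee_pos"],R.from_quat(s["ee_rot"]).as_matrix())
t=[]
for c,n,z in (("scene","groove",87.5),("scene","head",85),("side","groove",87.5),("side","head",85)):
    d=snap(c)
    if c=="side": cv2.imwrite("pics/side1.png",d["img"])
    for k in spot_point(n,c)[:2]: print(c,n,k["p"],k["centre"],world(d,k["centre"],z))
d=snap("wrist");cv2.imwrite("pics/wrist4.png",d["img"])
for n,z in dict(clip_pocket=142,clip_mouth=142,groove=87.5,head=85).items():
    for k in spot_point(n,"wrist")[:2]: print(n,k["p"],k["centre"],world(d,k["centre"],z))
E
```

```text
clock: 5.4
ee_pos: [419.1, -178.7, 6.5]
ee_rot: [0.028, 1.0, -0.0, -0.0]
wrist_force: [-2.2, 0.7, 5.9]
grip_width: 0.154
grip_force: 78.1
clock: 6.0
ee_pos: [419.8, -178.9, 147.3]
ee_rot: [0.028, 1.0, -0.0, 0.001]
wrist_force: [-0.9, 0.8, -2.2]
grip_width: 0.151
grip_force: 77.9
[ 419.793 -178.894  147.255] [[-0.998  0.056  0.002]
 [ 0.056  0.998 -0.001]
 [-0.002 -0.001 -1.   ]]
scene groove 0.96 [283.7, 160.0] [578.451 185.986  87.5  ]
scene head 0.66 [281.4, 163.0] [564.805 182.398  85.   ]
side groove 0.63 [318.1, 168.3] [571.433 163.051  87.5  ]
side head 0.76 [317.8, 167.1] [577.613 175.188  85.   ]
clip_pocket 0.75 [262.0, 255.2] [ 420.401 -210.572  142.   ]
clip_pocket 0.67 [405.5, 230.5] [ 410.759 -134.427  142.   ]
clip_mouth 0.9 [322.3, 327.2] [ 471.004 -181.218  142.   ]
clip_mouth 0.68 [264.4, 254.5] [ 420.027 -209.212  142.   ]
groove 0.7 [611.1, 308.5] [572.282 179.546  87.5  ]
groove 0.58 [122.9, 242.7] [ 435.491 -344.378   87.5  ]
head 0.77 [611.4, 306.5] [571.538 182.526  85.   ]
```

View pics/wrist4.png

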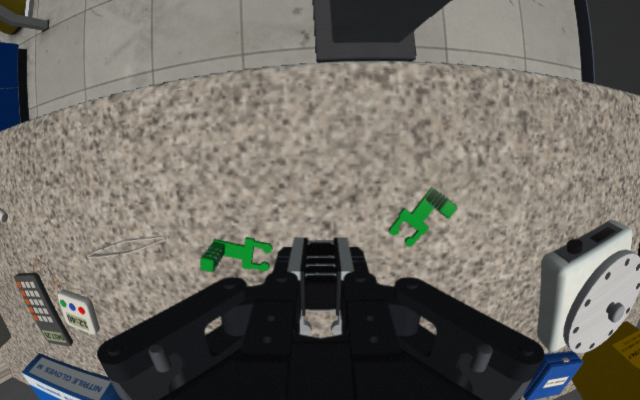

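Clip is held between the pads (320,290), mouth (322,327). Next, hover over the mixer to measure the spindle from close above.

```bash
python3 -m jog '[[[-1.4,4.2,-2,0,0.5],[-2.8,8.4,-4,0,0.5],[-4.2,12.8,-6,0,0.5],[-5.6,17.1,-8.3,0,0.5],[-7,21.4,-8.3,0,0.5],[-8.4,25.7,-8.3,0,0.5],[-9.8,30,-8.3,0,0.5],[-11.2,34.3,-8.3,0,0.5],[-12,36.6,-8.3,0,0.5],[-12,36.6,-8.3,0,0.5],[-12,36.6,-8.3,0,0.5],[-12,36.6,-8.3,0,0.5]]]'
python3 - <<'E'
from h import *
np.set_printoptions(precision=2,suppress=True)
s=status.observe();print(s["ee_pos"],s["wrist_force"])
d=snap("wrist");cv2.imwrite("pics/wrist5.png",d["img"])
for n,z in dict(clip_pocket=222,clip_mouth=222,groove=87.5,head=85).items():
    for k in spot_point(n,"wrist")[:2]: print(n,k["p"],k["centre"],world(d,k["centre"],z))
for k in masks_of("head","wrist")[:1]:
    c=max(cv2.findContours(k["region"].astype(np.uint8),cv2.RETR_EXTERNAL,cv2.CHAIN_APPROX_NONE)[0],key=len)[:,0]
    w=np.array([world(d,p,85)[:2] for p in c]).astype(np.float32)
    w=cv2.convexHull(w)
    print(k["p"],k["bbox"],cv2.fitEllipse(w))
E
```

```text
clock: 7.85
ee_pos: [559.2, 179.3, 229.4]
ee_rot: [0.028, 1.0, -0.0, -0.0]
wrist_force: [-0.2, -0.3, -1.1]
grip_width: 0.154
grip_force: 78.3
[559.19 179.27 229.36] [-0.23 -0.32 -1.11]
clip_pocket 0.98 [118.9, 124.1] [482.84  70.36 222.  ]
clip_pocket 0.79 [52.2, 148.8] [488.71   7.6  222.  ]
clip_mouth 0.83 [109.6, 126.6] [483.16  63.14 222.  ]
clip_mouth 0.69 [54.4, 147.3] [488.09  10.27 222.  ]
head 0.91 [320.1, 197.4] [571.4  177.44  85.  ]
0.88 [244.4, 120.6, 153.2, 130.2] ((569.4510498046875, 178.1131591796875), (147.83810424804688, 148.48646545410156), 143.49435424804688)
```

View pics/wrist5.png

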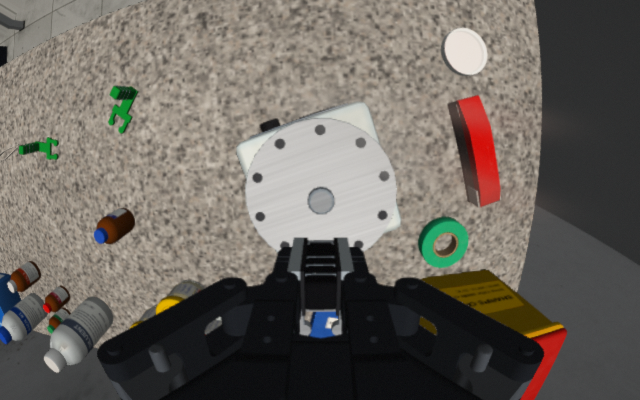

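The platform is seen centred near (320,190), the cap at (320,200): axis ≈ (570,178). I'll back off along the clip's axis and descend in front of the spindle.

```bash
python3 -c "
from h import *
d=snap('wrist');print(world(d,(320.5,200.5),105.5))"
python3 -m jog '[[[3.4,0,1,0,0.5],[6.7,-0.1,4,0,0.5],[6.7,-0.1,8,0,0.5],[6.7,-0.1,11,0,0.5],[6.7,-0.1,12.4,0,0.5],[6.7,-0.1,12.8,0,0.5],[6.7,-0.1,12.8,0,0.5],[6.7,-0.1,12.8,0,0.5],[6.7,-0.1,12.8,0,0.5]]]'
```

```text
[568.75701165 178.13243258 105.5       ]
clock: 9.1
ee_pos: [493.4, 183.1, 102.6]
ee_rot: [0.028, 1.0, 0.0, 0.001]
wrist_force: [0.2, 0.7, -0.7]
grip_width: 0.15
grip_force: 78.3
```

```bash
python3 - <<'E'
from h import *
np.set_printoptions(precision=2,suppress=True)
s=status.observe();print(s["ee_pos"],s["wrist_force"],s["wrist_torque"])
d=snap("side");cv2.imwrite("pics/side2.png",cv2.resize(d["img"][90:240,220:420],None,fx=4,fy=4,interpolation=cv2.INTER_CUBIC))
d=snap("wrist");cv2.imwrite("pics/wrist6.png",d["img"])
E
```

```text
[493.4  183.06 102.56] [ 0.16  0.73 -0.65] [0.04 0.03 0.01]
```

View pics/side2.png

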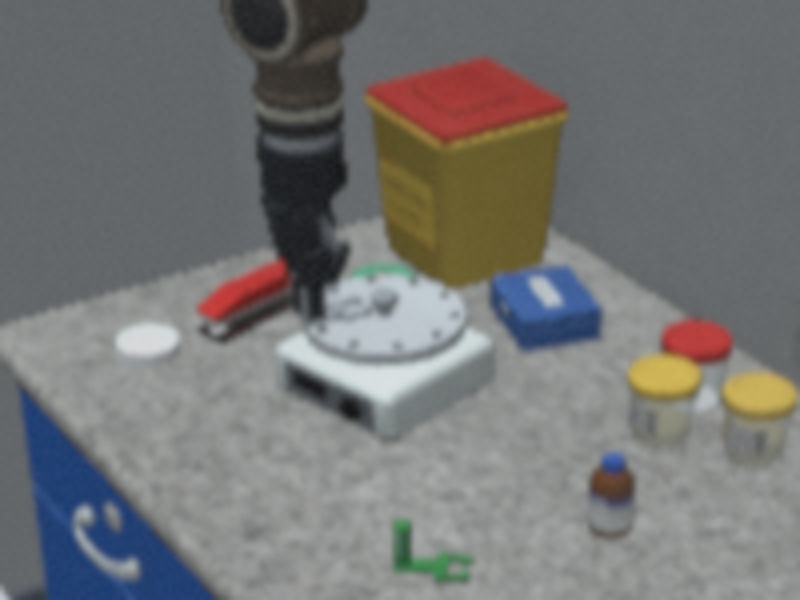

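View pics/wrist6.png

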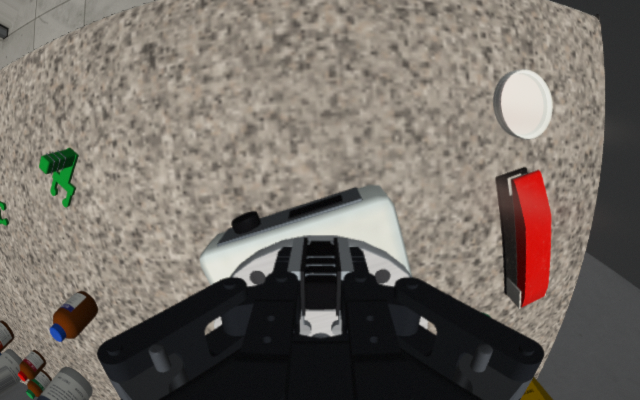

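Side crop: the clip (345,308) hangs over the platform just short of the spindle (385,300), in line with it. Lay it down gently.

```bash
python3 -m jog '[[[0,0,0.3,0,0.5],[0,0,0.6,0,0.5],[0,0,0.8,0,0.5],[0,0,0.9,0,0.5],[0,0,0.9,0,0.5],[0,0,0.9,0,0.5],[0,0,0.9,0,0.5]]]'
```

```text
clock: 9.9
ee_pos: [492.6, 182.8, 92.4]
ee_rot: [0.028, 1.0, 0.0, 0.0]
wrist_force: [-0.3, -0.1, -1.9]
grip_width: 0.155
grip_force: 78.3
```

```bash
python3 -m jog '[[[0,0,0.05,0,0.5],[0,0,0.1,0,0.5],[0,0,0.1,0,0.5],[0,0,0.1,0,0.5],[0,0,0.1,0,0.5]]]'
```

```text
clock: 10.4
ee_pos: [492.6, 182.8, 91.4]
ee_rot: [0.028, 1.0, 0.0, 0.0]
wrist_force: [-0.3, -0.6, 0.7]
grip_width: 0.153
grip_force: 78.3
```

```bash
python3 -m jog '[[[-0.3,0,0,0,0.5],[-0.6,0,0,0,0.5],[-0.9,0,0,0,0.5],[-1.2,0,0,0,0.5],[-1.4,0,0,0,0.5],[-1.4,0,0,0,0.5],[-1.4,0,0,0,0.5]]]'; python3 -m jog '[[[-0.15,0,0,0,0.5],[-0.3,0,0,0,0.5],[-0.3,0,0,0,0.5],[-0.3,0,0,0,0.5]]]';python3 -m jog '[[[-0.15,0,0,0,0.5],[-0.3,0,0,0,0.5],[-0.3,0,0,0,0.5],[-0.3,0,0,0,0.5]]]'
```

```text
clock: 11.1
ee_pos: [506.6, 182.1, 91.4]
ee_rot: [0.028, 1.0, 0.0, 0.0]
wrist_force: [-1.7, -0.1, 3.1]
grip_width: 0.155
grip_force: 78.5
clock: 11.5
ee_pos: [509.5, 181.9, 91.4]
ee_rot: [0.028, 1.0, 0.0, 0.0]
wrist_force: [-2.1, -0.4, 3.8]
grip_width: 0.148
grip_force: 78.6
clock: 11.9
ee_pos: [512.6, 181.7, 91.4]
ee_rot: [0.028, 1.0, 0.0, 0.0]
wrist_force: [-2.7, 0.7, 4.7]
grip_width: 0.151
grip_force: 78.7
```

```bash
python3 -m jog '[[[0,0,-0.05,0,0.5],[-0.15,0,-0.05,0,0.5],[-0.3,0,-0.05,0,0.5],[-0.3,0,-0.05,0,0.5],[-0.3,0,-0.05,0,0.5]]]'; python3 -m jog '[[[-0.15,0,0,0,0.5],[-0.3,0,0,0,0.5],[-0.3,0,0,0,0.5],[-0.3,0,0,0,0.5]]]'
```

```text
clock: 12.4
ee_pos: [515.3, 181.4, 91.6]
ee_rot: [0.028, 1.0, -0.0, -0.0]
wrist_force: [-3.8, 0.2, 2.0]
grip_width: 0.154
grip_force: 78.7
clock: 12.8
ee_pos: [518.2, 181.3, 91.6]
ee_rot: [0.028, 1.0, -0.0, -0.0]
wrist_force: [-4.1, 0.8, 2.0]
grip_width: 0.151
grip_force: 78.7
```

```bash
python3 -m jog '[[[-0.1,0,0,0,0.5],[-0.2,0,0,0,0.5],[-0.2,0,0,0,0.5],[-0.2,0,0,0,0.5]]]'; python3 -m jog '[[[-0.1,0,0,0,0.5],[-0.2,0,0,0,0.5],[-0.2,0,0,0,0.5],[-0.2,0,0,0,0.5]]]'
```

```text
clock: 13.2
ee_pos: [520.0, 181.2, 91.6]
ee_rot: [0.028, 1.0, -0.0, -0.0]
wrist_force: [-5.1, 0.2, 2.0]
grip_width: 0.151
grip_force: 78.7
clock: 13.6
ee_pos: [521.8, 181.1, 91.6]
ee_rot: [0.028, 1.0, -0.0, -0.001]
wrist_force: [-6.5, -0.1, 3.1]
grip_width: 0.15
grip_force: 78.7
```

```bash
python3 -m jog '[[[-0.1,0,0,0,0.5],[-0.15,0,0,0,0.5],[-0.15,0,0,0,0.5]]]'; python3 -m jog '[[[-0.1,0,0,0,0.5],[-0.15,0,0,0,0.5],[-0.15,0,0,0,0.5]]]'
```

```text
clock: 13.9
ee_pos: [523.1, 181.0, 91.6]
ee_rot: [0.028, 1.0, 0.0, -0.001]
wrist_force: [-8.0, 0.6, 3.3]
grip_width: 0.152
grip_force: 78.7
clock: 14.2
ee_pos: [524.4, 181.0, 91.6]
ee_rot: [0.028, 1.0, 0.0, -0.001]
wrist_force: [-8.3, 1.1, 4.4]
grip_width: 0.15
grip_force: 78.8
```

```bash
python3 -m jog '[[[-0.1,0,-0.02,0,0.5],[-0.15,0,-0.02,0,0.5],[-0.15,0,-0.02,0,0.5]]]'
```

```text
clock: 14.5
ee_pos: [525.7, 180.9, 91.7]
ee_rot: [0.028, 1.0, -0.0, -0.001]
wrist_force: [-8.1, 0.8, 4.1]
grip_width: 0.156
grip_force: 78.8
```

```bash
python3 -m jog '[[[-0.1,0,0,0,0.5],[-0.1,0,0,0,0.5],[-0.1,0,0,0,0.5]]]'
```

```text
clock: 14.8
ee_pos: [526.5, 180.8, 91.7]
ee_rot: [0.028, 1.0, -0.0, -0.001]
wrist_force: [-8.8, 0.8, 4.0]
grip_width: 0.151
grip_force: 78.8
```

```bash
python3 -m jog '[[[-0.1,0,0,0,0.5],[-0.1,0,0,0,0.5],[-0.1,0,0,0,0.5]]]'
```

```text
clock: 15.1
ee_pos: [527.4, 180.8, 91.7]
ee_rot: [0.028, 1.0, 0.0, -0.002]
wrist_force: [-8.8, 1.0, 3.7]
grip_width: 0.15
grip_force: 78.9
```

```bash
python3 -m jog '[[[-0.1,0,0,0,0.5],[-0.1,0,0,0,0.5],[-0.1,0,0,0,0.5]]]'
```

```text
clock: 15.4
ee_pos: [528.3, 180.7, 91.7]
ee_rot: [0.028, 1.0, 0.0, -0.002]
wrist_force: [-9.8, 0.6, 4.7]
grip_width: 0.153
grip_force: 78.9
```

```bash
python3 -m jog '[[[-0.1,0,0,0,0.5],[-0.1,0,0,0,0.5],[-0.1,0,0,0,0.5]]]'
```

```text
clock: 15.7
ee_pos: [529.1, 180.7, 91.7]
ee_rot: [0.028, 1.0, 0.0, -0.002]
wrist_force: [-10.4, 1.2, 3.9]
grip_width: 0.148
grip_force: 78.9
```

```bash
python3 - <<'E'
from h import *
d=snap("side");cv2.imwrite("pics/side3.png",cv2.resize(d["img"][130:190,270:360],None,fx=8,fy=8,interpolation=cv2.INTER_CUBIC))
for n in("groove","clip_pocket","clip_mouth","head"):print(n,spot_point(n,"side")[:2])
E
```

```text
groove [{'centre': [319.1, 164.5], 'p': 0.95}, {'centre': [378.0, 222.2], 'p': 0.62}]
clip_pocket [{'centre': [366.1, 254.2], 'p': 0.62}, {'centre': [335.1, 232.8], 'p': 0.58}]
clip_mouth [{'centre': [365.7, 250.8], 'p': 0.7}, {'centre': [334.0, 235.2], 'p': 0.63}]
head [{'centre': [320.2, 166.4], 'p': 0.84}, {'centre': [305.8, 165.0], 'p': 0.32}]
```

View pics/side3.png

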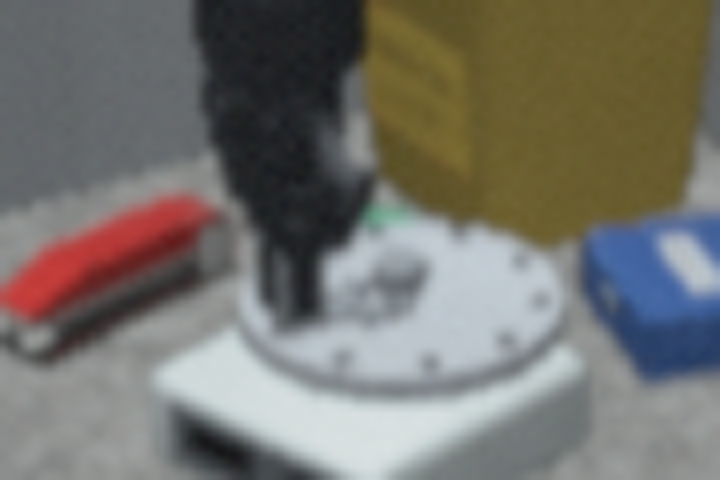

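Side crop: noses (370,300) press against the spindle (400,270), not yet home. Continue with small steps.

```bash
python3 -m jog '[[[-0.08,0,0,0,0.5],[-0.08,0,0,0,0.5],[-0.08,0,0,0,0.5]]]'
```

```text
clock: 16.25
ee_pos: [529.8, 180.6, 91.7]
ee_rot: [0.028, 1.0, 0.0, -0.002]
wrist_force: [-10.4, 1.1, 5.2]
grip_width: 0.147
grip_force: 79.0
```

```bash
python3 -m jog '[[[-0.08,0,0,0,0.5],[-0.08,0,0,0,0.5],[-0.08,0,0,0,0.5]]]'
```

```text
clock: 16.55
ee_pos: [530.5, 180.6, 91.7]
ee_rot: [0.028, 1.0, 0.0, -0.002]
wrist_force: [-10.5, 0.3, 5.5]
grip_width: 0.149
grip_force: 79.0
```

```bash
python3 -m jog '[[[-0.08,0,0,0,0.5],[-0.08,0,0,0,0.5],[-0.08,0,0,0,0.5]]]'
```

```text
clock: 16.85
ee_pos: [531.2, 180.5, 91.7]
ee_rot: [0.028, 1.0, 0.0, -0.002]
wrist_force: [-11.4, 0.7, 5.5]
grip_width: 0.146
grip_force: 79.0
```

```bash
python3 -m jog '[[[-0.08,0,-0.03,0,0.5],[-0.08,0,-0.03,0,0.5],[-0.08,0,-0.03,0,0.5]]]'
```

```text
clock: 17.15
ee_pos: [531.9, 180.5, 91.8]
ee_rot: [0.028, 1.0, -0.0, -0.002]
wrist_force: [-10.9, 0.8, 4.3]
grip_width: 0.15
grip_force: 79.0
```

```bash
python3 -m jog '[[[-0.08,0,0,0,0.5],[-0.08,0,0,0,0.5],[-0.08,0,0,0,0.5]]]'
```

```text
clock: 17.45
ee_pos: [532.6, 180.4, 91.8]
ee_rot: [0.028, 1.0, -0.0, -0.002]
wrist_force: [-11.3, 1.8, 3.9]
grip_width: 0.156
grip_force: 79.0
```

```bash
python3 -m jog '[[[-0.08,0,0,0,0.5],[-0.08,0,0,0,0.5],[-0.08,0,0,0,0.5]]]'
```

```text
clock: 17.75
ee_pos: [533.3, 180.4, 91.8]
ee_rot: [0.028, 1.0, -0.0, -0.002]
wrist_force: [-11.5, 0.5, 4.4]
grip_width: 0.149
grip_force: 79.0
```

```bash
python3 -m jog '[[[-0.08,0,0,0,0.5],[-0.08,0,0,0,0.5],[-0.08,0,0,0,0.5]]]'
```

```text
clock: 18.05
ee_pos: [534.0, 180.3, 91.8]
ee_rot: [0.028, 1.0, -0.0, -0.002]
wrist_force: [-12.2, 0.8, 4.6]
grip_width: 0.154
grip_force: 79.0
```

```bash
python3 -m jog '[[[-0.08,0,0,0,0.5],[-0.08,0,0,0,0.5],[-0.08,0,0,0,0.5]]]'
```

```text
clock: 18.35
ee_pos: [534.7, 180.3, 91.8]
ee_rot: [0.028, 1.0, 0.0, -0.003]
wrist_force: [-12.5, 1.0, 4.9]
grip_width: 0.151
grip_force: 79.1
```

```bash
python3 -c "
from h import *
d=snap('side');cv2.imwrite('pics/side4.png',cv2.resize(d['img'][130:190,270:360],None,fx=8,fy=8,interpolation=cv2.INTER_CUBIC))
g=spot_point('groove','side')[:1];print(g,world(d,g[0]['centre'],87.5))
d=snap('scene');g=spot_point('groove','scene')[:1];print(g,world(d,g[0]['centre'],87.5))
"
```

```text
[{'centre': [321.3, 166.5], 'p': 0.95}] [588.3505896  168.15489245  87.5       ]
[{'centre': [287.8, 159.5], 'p': 0.82}] [588.85705614 178.47323329  87.5       ]
```

View pics/side4.png

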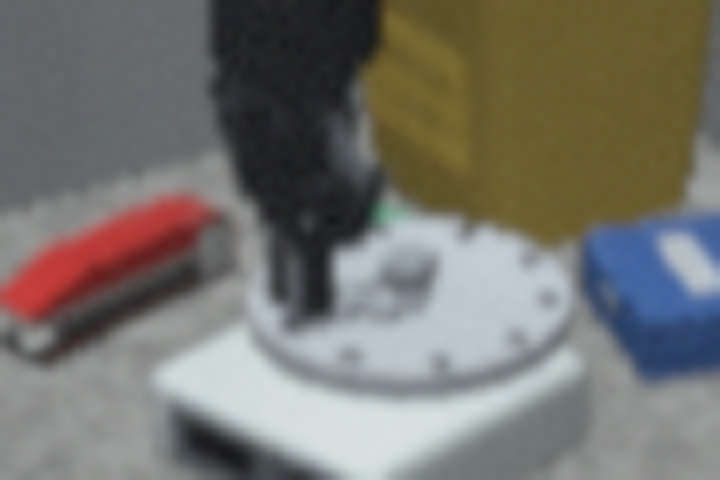

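Side crop: platform moved ~20 mm, noses still on the neck. Friction under the clip bears part of the push, so unload it vertically and continue.

```bash
python3 -m jog '[[[0,0,-0.06,0,0.5],[-0.05,0,-0.06,0,0.5],[-0.05,0,-0.06,0,0.5]]]'
```

```text
clock: 18.85
ee_pos: [535.0, 180.2, 91.9]
ee_rot: [0.028, 1.0, -0.0, -0.003]
wrist_force: [-11.0, 1.2, 2.8]
grip_width: 0.155
grip_force: 78.8
```

```bash
python3 -m jog '[[[-0.08,0,0,0,0.5],[-0.08,0,0,0,0.5],[-0.08,0,0,0,0.5]]]'
```

```text
clock: 19.15
ee_pos: [535.7, 180.1, 91.9]
ee_rot: [0.028, 1.0, -0.0, -0.003]
wrist_force: [-12.1, 1.8, 3.9]
grip_width: 0.148
grip_force: 78.8
```

```bash
python3 -m jog '[[[-0.08,0,0,0,0.5],[-0.08,0,0,0,0.5],[-0.08,0,0,0,0.5]]]'
```

```text
clock: 19.45
ee_pos: [538.2, 180.1, 92.1]
ee_rot: [0.028, 1.0, -0.0, -0.001]
wrist_force: [-7.7, 1.0, -0.3]
grip_width: 0.15
grip_force: 78.4
```

Snap: force dropped from 12 to 7.7 N. Back off to let the platform return, watching the force.

```bash
python3 -m jog '[[[0,0,0,0,0.5],[0,0,0,0,0.5],[0,0,0,0,0.5]]]'; python3 -m jog '[[[0.1,0,0,0,0.5],[0.2,0,0,0,0.5],[0.3,0,0,0,0.5],[0.4,0,0,0,0.5],[0.5,0,0,0,0.5],[0.6,0,0,0,0.5],[0.7,0,0,0,0.5],[0.8,0,0,0,0.5],[0.8,0,0,0,0.5],[0.8,0,0,0,0.5]]]'
```

```text
clock: 19.75
ee_pos: [537.8, 180.1, 92.1]
ee_rot: [0.028, 1.0, -0.0, -0.002]
wrist_force: [-8.5, 1.8, 1.2]
grip_width: 0.149
grip_force: 78.5
clock: 20.75
ee_pos: [531.1, 180.5, 92.5]
ee_rot: [0.028, 1.0, -0.0, -0.0]
wrist_force: [-5.3, 0.5, -3.4]
grip_width: 0.149
grip_force: 78.2
```

```bash
python3 -m jog '[[[0.1,0,0.03,0,0.5],[0.2,0,0.06,0,0.5],[0.3,0,0.06,0,0.5],[0.4,0,0.06,0,0.5],[0.5,0,0.06,0,0.5],[0.6,0,0.06,0,0.5],[0.6,0,0.06,0,0.5],[0.6,0,0.06,0,0.5],[0.6,0,0.06,0,0.5]]]'
```

```text
clock: 21.65
ee_pos: [525.7, 181.0, 92.6]
ee_rot: [0.028, 1.0, 0.0, 0.0]
wrist_force: [-2.6, 0.5, -1.5]
grip_width: 0.151
grip_force: 78.2
```

```bash
python3 -m jog '[[[0.1,0,0.03,0,0.5],[0.2,0,0.05,0,0.5],[0.2,0,0.05,0,0.5],[0.2,0,0.05,0,0.5],[0.2,0,0.05,0,0.5]]]'
```

```text
clock: 22.15
ee_pos: [523.6, 181.1, 91.9]
ee_rot: [0.028, 1.0, 0.0, 0.0]
wrist_force: [-0.2, -0.2, 0.8]
grip_width: 0.149
grip_force: 78.3
```

```bash
python3 -m jog '[[[0,0,0,0,2],[0,0,0,0,3],[0,0,0,0,4],[0,0,0,0,4.5],[0,0,0,0,4.5],[0,0,0,0,4.5],[0,0,-1,0,4.5],[0,0,-3,0,4.5],[0,0,-6,0,4.5],[0,0,-10,0,4.5],[0.5,0,-14,0,4.5],[0.5,0,-14,0,4.5],[0.5,0,-14,0,4.5],[0.5,0,-14,0,4.5]]]'
python3 - <<'E'
from h import *
np.set_printoptions(precision=2,suppress=True)
d=snap("wrist");cv2.imwrite("pics/wrist7.png",cv2.resize(d["img"][130:330,200:440],None,fx=3.3,fy=3,interpolation=cv2.INTER_CUBIC))
for n,z in dict(clip_pocket=87.5,clip_grip=111,clip_mouth=87.5,groove=87.5,head=85).items():
    for k in spot_point(n,"wrist")[:1]: print(n,k["p"],k["centre"],world(d,k["centre"],z))
E
```

```text
clock: 23.55
ee_pos: [518.1, 181.2, 231.1]
ee_rot: [0.028, 1.0, -0.0, -0.0]
wrist_force: [-0.3, 0.5, -0.4]
grip_width: 0.53
grip_force: 0.0
clip_pocket 0.82 [321.0, 235.3] [569.51 178.06  87.5 ]
clip_grip 0.85 [120.3, 127.2] [440.81 -10.71 111.  ]
clip_mouth 0.87 [319.6, 242.4] [577.25 176.21  87.5 ]
groove 0.95 [323.1, 235.9] [570.29 180.13  87.5 ]
head 0.8 [318.7, 237.6] [572.98 175.54  85.  ]
```

View pics/wrist7.png

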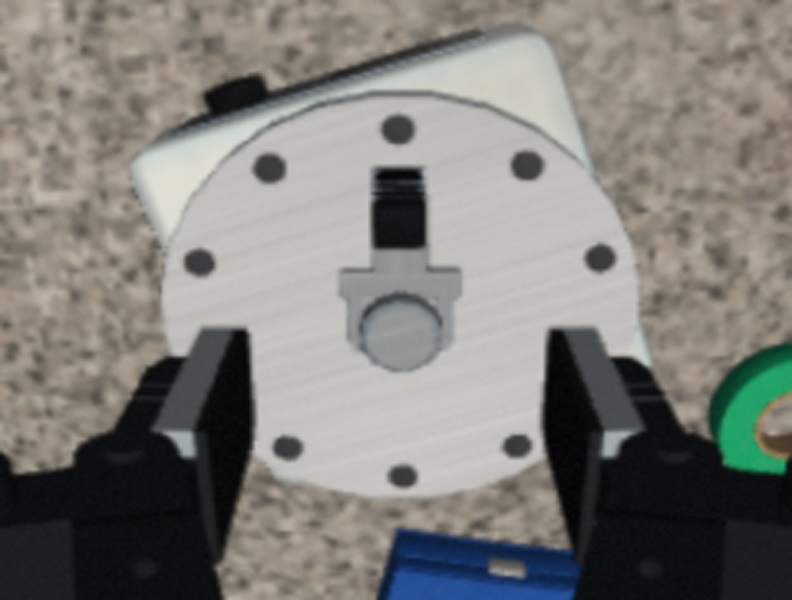

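The clip sits around the spindle at (400,330), with the leg tips hidden under the cap as expected when home, and the gripper is clear.

```bash
python3 -c "
from h import *
print(manip.job_done())"
```

```text
the job is handed in; nothing more can be done
None
```

The clip snapped in at about 12 N, and the last wrist-camera picture shows it seated flat under the spindle's cap. The gripper is open and clear, and I handed the job in at about 23.6 s; no verdict came back.

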